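# Lift the coal divider out through the gap between the grates

## Task

The grill is cold and I want to spread the banked charcoal: take the long steel divider plate by its wooden grip and draw it straight up, still level, clear of its slots. It is longer than the gap between the two cooking grates, so tilt it and bring one end up through the gap first, without forcing it against the grill or disturbing the tongs, onion and tomato. Finish holding the plate still and level over the grill, about 6 cm clear above the grates, so that I can brush the ash off; do not put it down or let go.

Things in the scene. Friction and masses are not known exactly. Their poses are not given: they have to be found in the camera images.
- grill: Black sheet-steel charcoal grill, fixed: 178 mm along its x, 398 mm along its y (470 mm with its end handles), 149 mm high. Origin: centre of its underside, on the worktop; z up. Inside, the firebox is 170 mm (x) by 390 mm (y), its floor 28 mm above the origin. Cold briquettes, fixed, lie behind the divider from x = +12 mm on, up to 55 mm above the floor.
- grill_gap (a point): Centre of the opening between the two cooking grates, level with the grates' tops, 149 mm above the grill's origin; axes as the grill's. The opening is 210 mm long (y) and 170 mm wide (x). The fixed grates cover the firebox from 105 mm either side of the centre to the end walls; they are 6 mm thick (underside 143 mm above the grill's origin).
- slots (a point): Point on the firebox floor midway between the two slotted brackets that hold the divider, on the grill's centre line, 28 mm above its origin; axes as the grill's. The brackets stand at 70 mm either side along y; each is 30 mm long (y), 25 mm high, with a slot 8 mm wide (x), open at the top and at both ends.
- divider_grip (a point): Centre of the divider's wooden grip: 18 mm thick (x), 62 mm long (y), 20 mm high (z), on two posts over the middle of the plate. The loose divider is a steel plate 5 mm thick (x), 280 mm long (y), 42 mm high; its top edge is 36 mm and its bottom edge 78 mm below this point. About 0.26 kg. z up. At the start it stands on the firebox floor, this point 106 mm above the worktop.
- divider_left (a point): Lower corner of the divider at its +y end: 140 mm along y from the grip and 78 mm below it.
- divider_right (a point): Lower corner of the divider at its -y end: 140 mm along -y from the grip and 78 mm below it.
- divider: The divider plate as a whole; origin in the middle of its bottom edge, 78 mm below the grip's centre, axes as for the grip.
- tongs_mid (a point): Middle of loose steel tongs, 315 mm long (x), 62 mm wide, 35 mm high, lying on the worktop to the left of the grill. A bystander.
- onion_mid (a point): Middle of a loose onion, 71 mm, on the worktop to the right of the grill. A bystander.
- tomato_mid (a point): Middle of a loose tomato, 58 mm, on the worktop to the right of the grill. A bystander.

How it is judged:
By the outcome, as a careful person would: the job done as asked, in the order asked, and still so for the second after the job is handed in, while the arm keeps its last pose, push and grip.
It also fails if it takes over 45 s, if anything falls off the work surface, if the arm or the gripper's body presses on something with over 40 N, if the wrist force passes 120 N, or if a joint passes its speed limit or range.

## Robot

A 7-joint arm with a two-finger parallel gripper is mounted at the origin on a cart in front of the work surface, level with it; the furniture and walls round the work are solid. World frame = base frame: x ahead of the robot, y to its left, z up, the work surface at z = 0. Lengths are in m, angles in rad, forces in N, time in s.
With the tool pointing down it reaches from about 0.35 to 0.775 m from the base axis. Payload 3.1 kg.
Tool frame: the origin (TCP) lies midway between the tips of the shut fingers; the grasp point (between the pads) lies 19 mm behind it; z points along the fingers, y is the line along which they close (so a half turn about z gives the same grasp; the last joint's range is limited). The gripper opens to 85 mm and grips with 20 to 120 N. Pads are 22 mm wide; open, the fingers measure 114 mm over their backs; the gripper's body (76 mm by 85 mm) begins 54 mm behind the grasp point. The pads swing forward as they close: fully open they stand 13 mm farther back than shut.
Start: joints at [-1.165, 0.311, 0.014, 1.512, -0.004, 1.319, -0.027], TCP at [0.238, 0.496, 0.231] pointing down, gripper open.
Joint ranges: [-2.7, 2.7], [-0.3, 1.91], [-1.27, 1.3], [0.12, 2.57], [-1.44, 4.58], [0.2, 2.03], [-3.05, 3.05]. Speed limits (rad/s): [2.79, 2.79, 3.14, 3.14, 3.14, 3.14, 3.14].

## Interface

Orientations are given as [roll, pitch, yaw] about the fixed x, y, z axes, in that order (R = Rz(yaw) Ry(pitch) Rx(roll)).
In Python, from cell import ctrl gives the robot as it stands.
- The arm moves only by the tool servo_tool, never from a script. Its argument "deltas" is a list of rows, each a list of 3 entries, a list of its own where there are three numbers: the shift along the tool's x, y, z in cm, then the turn, a rotation vector about the tool's x, y, z in rad, then the opening, from -1 (shut) to 1 (fully open), so that 0 is half open. A call has 1 to 8 rows; each row shifts and turns the commanded pose from where the row before left it, along the tool's axes as they then stand; what a row does not reach is not made up. A row lasts 1/12 s, in which the tool goes at most 41.7 mm and 7.16 degrees, less where a joint would pass 70% of its speed; a pose out of reach is approached as far as the arm can. A call with a gripper value outside its range is refused whole. The fingers move at their own pace and stop on an object; "newtons" is the grip in N (left out, the last holds). Time passes only in rows, so rows that do not move let the fingers close. It gives the time, the measured TCP pose, the force, the opening and the grip force at its end, in the units of the state.
- ctrl.get_state(): the state, without advancing time (a new reading comes with each control period).
- ctrl.capture(name): name is "scene" or "top" or "wrist"; returns a dict with "pixels" (384x512x3 uint8, red, green, blue), "intrinsics" (3x3 intrinsics, pixels), "extrinsics" (4x4, takes a point from camera to world coordinates). Camera axes: x right, y up, looking along -z (the intrinsics and any distortion apply to the point x, -y, -z); pixel columns grow to the right and rows downward; lengths in m; the calibration is good to about 2 mm. A picture is of the moment at which its call begins. There is no depth.
- ctrl.finish_job(): hands the job in; it is judged then, once.
Trained networks look in a picture, given as the dict that the camera call returned (one of the last four; its "shot" number tells which), for a name from the list of things; names that differ only in an ending like _2 or _b are one class to them, and where a whole thing is asked for, a point or a joint stands for the part that bears it (a point fixed in the world has none). Each returns a list of dicts, best first, with "confidence" (0 to 1); they miss things now and then, are a little off and sometimes report something else, mostly with a low value. They report only what shows in the picture. A call takes as long as a camera call.
- ctrl.silhouettes(picture, label): "region" (384x512 bool, what is visible of it) and "xy" ([column, row] in pixels, amid what is visible of it).
The state is a dict: "time": time; "joint_positions": joint angles; "qvel": joint speeds; "joint_torque": joint torques, N m; "position": TCP position; "tcp_rot": TCP orientation; "force": force on the tool from outside, world axes, zero at the start; "torque": the same for the moment, N m; "opening": opening from 0.0 (shut) to 1.0 (fully open); "finger_force": force on a finger pad.
Only numpy, scipy, OpenCV 4.12 (cv2) and the standard library are available. Lean on these libraries where they do the work, as an engineer would, in place of code of your own. Each camera call takes 0.05 s, during which the arm holds its last target. There are 200 camera calls.

## Working session

There is one attempt and no reset: what is moved stays moved. The work goes in short steps, Python scripts to look and compute and a tool call to move; the robot and the scene stay as the last step left them, time stands still between calls to the robot, and variables do not carry over. Pictures are saved under pics/ and viewed, at most 10 in all, crops included, and the job is handed in when it is done.

Besides the shell and the picture viewer there is one more tool, called as name([rows], argument=value, ...), one row to a line, values as JSON. servo_tool: Moves the arm, as the interface text tells. Its arguments: {"type":"object","properties":{"deltas":{"type":"array"},"newtons":{"type":"number"}},"required":["deltas"]}

```bash
mkdir -p pics; ls; cat > h.py <<'E'
import numpy as np,cv2
from cell import ctrl
def ray(p,uv):
    K=np.array(p["intrinsics"]);E=np.array(p["extrinsics"])
    d=np.linalg.inv(K)@[uv[0],uv[1],1]; d=np.array([d[0],-d[1],-d[2]])
    return E[:3,3],E[:3,:3]@d
def atz(p,uv,z):
    o,d=ray(p,uv); return o+d*(z-o[2])/d[2]
def proj(p,X):
    K=np.array(p["intrinsics"]);E=np.array(p["extrinsics"])
    c=E[:3,:3].T@(np.array(X)-E[:3,3]); c=np.array([c[0],-c[1],-c[2]]); q=K@c; return q[:2]/q[2]
def save(p,n): cv2.imwrite("pics/"+n,p["pixels"][:,:,::-1])
E
python3 - <<'E'
from h import *
a=ctrl.capture("top");b=ctrl.capture("scene")
im=np.hstack([a["pixels"],b["pixels"]])
cv2.imwrite("pics/a.png",cv2.resize(im[:,:,::-1],(800,300),interpolation=cv2.INTER_AREA))
for n,p in(("top",a),("scene",b)):
    print(n,[k for k in p],np.round(p["extrinsics"],3).tolist(), np.round(p["intrinsics"],1).tolist())
    for l,z in (("divider_grip",.106),("grill_gap",.149),("slots",.028),("grill",.149),("divider",.06),("tongs_mid",.02),("onion_mid",.035),("tomato_mid",.03)):
        for r in ctrl.silhouettes(p,l)[:2]:
            print(l,round(r["confidence"],2),np.round(r["xy"],1),int(r["region"].sum()),np.round(atz(p,r["xy"],z),3))
print(ctrl.get_state())
E
```

```text
pics
top ['pixels', 'intrinsics', 'extrinsics', 'shot'] [[0.014, 0.988, -0.155, 0.344], [-1.0, 0.013, -0.008, -0.019], [-0.005, 0.155, 0.988, 1.28], [0.0, 0.0, 0.0, 1.0]] [[377.9, 0.0, 252.9], [0.0, 377.9, 193.4], [0.0, 0.0, 1.0]]
divider_grip 0.76 [254.4 204.5] 244 [ 0.493 -0.016  0.106]
grill_gap 0.81 [250.1 197.5] 8185 [ 0.509 -0.002  0.149]
slots 0.71 [252.2 194.5] 8199 [ 0.537 -0.007  0.028]
grill 0.76 [252.9 195. ] 8423 [ 0.517 -0.011  0.149]
divider 0.68 [245.5 202.2] 374 [0.506 0.014 0.06 ]
tongs_mid 0.82 [121.3 182.3] 443 [0.574 0.438 0.02 ]
onion_mid 0.82 [373.5 221.4] 357 [ 0.452 -0.408  0.035]
onion_mid 0.18 [131.7 170.6] 345 [0.612 0.4   0.035]
tomato_mid 0.47 [250.2 203. ] 268 [ 0.508 -0.001  0.03 ]
tomato_mid 0.17 [373.4 218.6] 365 [ 0.461 -0.409  0.03 ]
scene ['pixels', 'intrinsics', 'extrinsics', 'shot'] [[0.722, 0.532, -0.441, -0.089], [-0.692, 0.557, -0.46, -0.653], [0.001, 0.638, 0.77, 1.187], [0.0, 0.0, 0.0, 1.0]] [[436.9, 0.0, 261.4], [0.0, 436.9, 196.1], [0.0, 0.0, 1.0]]
divider_grip 0.8 [247.3 196. ] 608 [0.498 0.025 0.106]
grill_gap 0.8 [260.4 203.5] 7907 [ 0
[... 444 characters left out ...]
.03 ]
{'time': 0.9, 'joint_positions': array([-1.16465616,  0.31087506,  0.01400484,  1.5114984 , -0.00436401,
        1.3192096 , -0.02719766]), 'qvel': array([ 0.00031814, -0.00233289,  0.00057919,  0.00086174,  0.00139422,
        0.00125587,  0.00080027]), 'joint_torque': array([-4.46599711e-05, -3.79797578e+01,  1.45873949e-01, -2.30861288e+01,
        1.22857300e-02,  1.87865735e-03,  7.47971541e-06]), 'position': array([0.2381522 , 0.49578103, 0.2313182 ]), 'tcp_rot': array([3.14155061e+00, 5.60506104e-05, 2.69383499e+00]), 'force': array([1.27707684, 0.55354753, 0.23380397]), 'torque': array([ 0.01733555, -0.00618533,  0.01982578]), 'finger_force': 0.0, 'opening': 1.0019661385450918}
```

View pics/a.png

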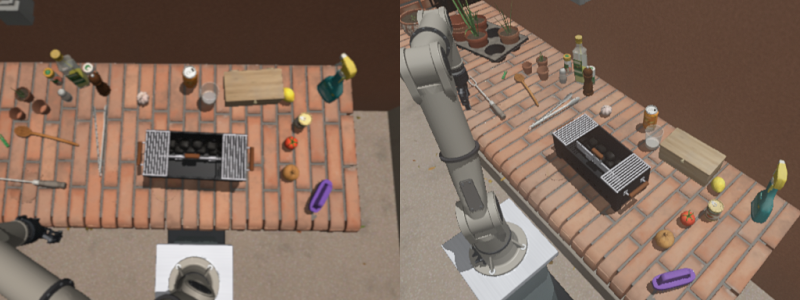

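```bash
python3 - <<'E'
from h import *
a=cv2.imread("pics/a.png")
p=ctrl.capture("top")
im=p["pixels"][140:260,170:330,::-1]
q=ctrl.capture("scene"); im2=q["pixels"][110:300,150:380,::-1]
cv2.imwrite("pics/b.png",np.hstack([cv2.resize(im,(400,300),interpolation=cv2.INTER_CUBIC),cv2.resize(im2,(363,300),interpolation=cv2.INTER_CUBIC)]))
m=ctrl.silhouettes(p,"grill")[0]["region"]; print(cv2.minAreaRect(np.argwhere(m)[:,::-1].astype(np.float32)))
ys,xs=np.nonzero(m);print(xs.min(),xs.max(),ys.min(),ys.max())
for P in (p,q):
  m=ctrl.silhouettes(P,"divider_grip")[0]["region"].astype(np.uint8); r=cv2.minAreaRect(np.argwhere(m)[:,::-1].astype(np.float32));print(r)
  for c in cv2.boxPoints(r): print(np.round(atz(P,c,.116),3))
E
```

```text
Traceback (most recent call last):
IndexError: list index out of range
```

View pics/b.png

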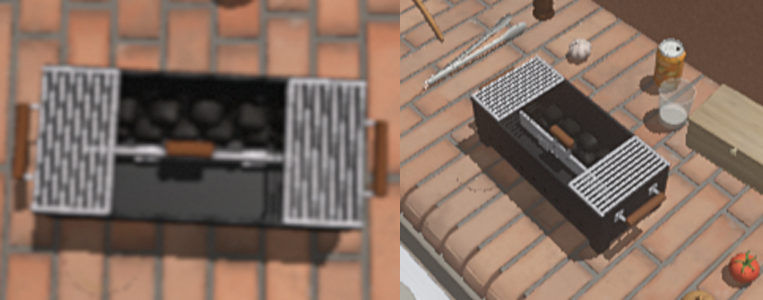

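```bash
cat > plan.py <<'E'
import numpy as np,heapq,sys
def rect(y0,y1,z0,z1,s=6):
    a=np.linspace(y0,y1,max(2,int((y1-y0)/s)+1));b=np.linspace(z0,z1,max(2,int((z1-z0)/s)+1))
    return np.array([(y,z) for y in a for z in (z0,z1)]+[(y,z) for z in b for y in (y0,y1)])
pts=np.vstack([rect(-140,140,-78,-36),rect(-31,31,-36,10),rect(-13,13,-19,60),rect(-43,43,54,200,12)])
obs=np.array([[105,199,143,149],[-199,-105,143,149],[-300,300,-50,28],[55,85,28,53],[-85,-55,28,53],[195,199,0,149],[-199,-195,0,149]],float)
def clear(y,z,t):
    c,s=np.cos(t),np.sin(t)   # t>0: +y end up
    P=np.c_[y+c*pts[:,0]-s*pts[:,1], z+s*pts[:,0]+c*pts[:,1]]
    dy=np.maximum(obs[:,0]-P[:,:1],P[:,:1]-obs[:,1]);dz=np.maximum(obs[:,2]-P[:,1:],P[:,1:]-obs[:,3])
    return (np.hypot(np.maximum(dy,0),np.maximum(dz,0))+np.minimum(np.maximum(dy,dz),0)).min()
if __name__=="__main__":
  for tmax in (30,36,42,48,54):
    Y=np.arange(-130,135,5);Z=np.arange(141,292,5);T=np.radians(np.arange(0,tmax+1,3))
    C=np.array([[[clear(y,z,t) for t in T] for z in Z] for y in Y])
    st=(26,1,0);go=(26,len(Z)-2,0)   # z=146, z=286
    best={st:0};prev={};h=[(0,st)]
    while h:
        d,n=heapq.heappop(h)
        if n==go:break
        if d>best[n]:continue
        for dy in(-1,0,1):
          for dz in(-1,0,1):
            for dt in(-1,0,1):
              m=(n[0]+dy,n[1]+dz,n[2]+dt)
              if m==n or min(m)<0 or m[0]>=len(Y) or m[1]>=len(Z) or m[2]>=len(T):continue
              c=C[m]
              if c<3:continue
              nd=d+(abs(dy)+abs(dz)+abs(dt))*(1+(14/min(c,40))**4)
              if nd<best.get(m,1e9):best[m]=nd;prev[m]=n;heapq.heappush(h,(nd,m))
    if go not in best:print(tmax,"none");continue
    p=[go]
    while p[-1]!=st:p.append(prev[p[-1]])
    p=p[::-1];print(tmax,"min clear",min(C[n] for n in p))
    if tmax>=36:print([(int(Y[a]),int(Z[b]),int(round(np.degrees(T[t]))),int(C[a,b,t])) for a,b,t in p])
E
python3 plan.py
python3 - <<'E'
from h import *
p=ctrl.capture("top")
c=[np.array(x)/2.5+[170,140] for x in ((42,66),(366,82),(362,227),(33,212))]
X=np.array([atz(p,u,.149) for u in c]);print(X.round(3));print("ctr",X.mean(0))
e=(X[0]-X[1]+X[3]-X[2])/2;print("len",np.linalg.norm(e),"wid",np.linalg.norm(X[0]-X[3]),"yaw",np.arctan2(-e[0],e[1]))
g=atz(p,np.array([189,148])/2.5+[170,140],.116);print("grip",g)
E
```

```text
30 min clear 10.138585376879366
36 min clear 10.138585376879366
[(0, 146, 0, 15), (-5, 151, 0, 20), (-10, 151, 0, 20), (-15, 151, 0, 20), (-20, 151, 0, 20), (-25, 151, 0, 20), (-30, 151, 0, 20), (-35, 151, 0, 20), (-35, 151, 3, 17), (-40, 151, 3, 17), (-45, 151, 6, 14), (-50, 151, 9, 12), (-50, 151, 12, 10), (-55, 156, 15, 11), (-60, 161, 18, 11), (-65, 166, 21, 11), (-65, 171, 24, 12), (-65, 176, 24, 16), (-60, 181, 27, 19), (-55, 181, 27, 19), (-50, 186, 27, 22), (-45, 186, 27, 22), (-40, 191, 27, 22), (-35, 191, 27, 22), (-30, 196, 27, 22), (-25, 196, 27, 22), (-20, 201, 27, 22), (-15, 201, 27, 22), (-10, 206, 27, 23), (-5, 206, 27, 22), (0, 211, 27, 23), (5, 216, 30, 25), (10, 216, 30, 25), (15, 221, 30, 28), (15, 226, 30, 24), (15, 231, 30, 21), (15, 236, 30, 18), (15, 241, 30, 17), (15, 246, 30, 16), (15, 251, 30, 16), (15, 256, 30, 17), (15, 261, 30, 19), (15, 266, 30, 22), (15, 271, 30, 25), (15, 276, 30, 27), (15, 281, 30, 29), (15, 286, 30, 32), (15, 286, 27, 29), (15, 286, 24, 25), (15, 286, 21, 22), (15, 286, 18, 22), (15, 286, 15, 25), (15, 286, 12, 31), (15, 286, 9, 38)
[... 2971 characters left out ...]
15, 221, 30, 28), (15, 226, 30, 24), (15, 231, 30, 21), (15, 236, 30, 18), (15, 241, 30, 17), (15, 246, 30, 16), (15, 251, 30, 16), (15, 256, 30, 17), (15, 261, 30, 19), (15, 266, 30, 22), (15, 271, 30, 25), (15, 276, 30, 27), (15, 281, 30, 29), (15, 286, 30, 32), (15, 286, 27, 29), (15, 286, 24, 25), (15, 286, 21, 22), (15, 286, 18, 22), (15, 286, 15, 25), (15, 286, 12, 31), (15, 286, 9, 38), (10, 286, 6, 44), (5, 286, 3, 51), (0, 286, 0, 59)]
[[ 0.603  0.193  0.149]
 [ 0.588 -0.204  0.149]
 [ 0.411 -0.197  0.149]
 [ 0.424  0.197  0.149]]
ctr [ 0.50640102 -0.00262089  0.149     ]
len 0.3953098005354501 wid 0.17904827651016966 yaw -0.034668997283930365
grip [0.50825094 0.01204307 0.116     ]
```

servo_tool([
  [[-2.8,-2,-0.15],[0,0,0],1],
  [[-2.8,-2,-0.15],[0,0,0],1],
  [[-2.8,-2,-0.15],[0,0,0],1],
  [[-2.8,-2,-0.15],[0,0,0],1],
  [[-2.8,-2,-0.15],[0,0,0],1],
  [[-2.8,-2,-0.15],[0,0,0],1],
  [[-2.8,-2,-0.15],[0,0,0],1],
  [[-2.8,-2,-0.15],[0,0,0],1],
])

```text
time: 1.77
position: [0.3713, 0.253, 0.2436]
tcp_rot: [3.141, 0.0, 2.694]
force: [0.5, -0.1, -0.2]
opening: 1.004
finger_force: 0.0
```

servo_tool([
  [[-2.8,-2,-0.15],[0,0,0],1],
  [[-2.8,-2,-0.15],[0,0,0],1],
  [[-2.8,-2,-0.15],[0,0,0],1],
  [[-2.8,-2,-0.15],[0,0,0],1],
  [[-2.8,-2,-0.15],[0,0,0],1],
  [[-2.8,-2,-0.15],[0,0,0],1],
  [[-2.8,-2,-0.15],[0,0,0],1],
  [[-2.8,-2,-0.15],[0,0,0],1],
])

```text
time: 2.43
position: [0.504, 0.0119, 0.2557]
tcp_rot: [3.141, 0.001, 2.694]
force: [0.6, -0.4, 0.2]
opening: 1.003
finger_force: 0.0
```

servo_tool([
  [[0,0,0],[0,0,0.12],1],
  [[0,0,0],[0,0,0.12],1],
  [[0,0,0],[0,0,0.12],1],
  [[0,0,0],[0,0,0.12],1],
  [[0,0,0],[0,0,0.12],1],
  [[0,0,0],[0,0,0.12],1],
  [[0,0,0],[0,0,0.12],1],
  [[0,0,0],[0,0,0.12],1],
])

```text
time: 3.1
position: [0.5034, 0.0135, 0.2554]
tcp_rot: [3.141, -0.0, 1.728]
force: [-1.1, 0.4, 0.0]
opening: 1.003
finger_force: 0.0
```

servo_tool([
  [[0,0,0],[0,0,0.1],1],
  [[0,0,0],[0,0,0.1],1],
  [[0,0,0],[0,0,0],1],
  [[0,0,0],[0,0,0],1],
])

```text
time: 3.43
position: [0.5034, 0.0135, 0.2553]
tcp_rot: [3.141, -0.0, 1.537]
force: [0.6, -1.0, 0.6]
opening: 1.0
finger_force: 0.0
```

```bash
python3 - <<'E'
from h import *
p=ctrl.capture("wrist");save(p,"w.png")
import pickle;pickle.dump(p,open("w.pkl","wb"))
s=ctrl.get_state();print(s["time"],s["position"],s["tcp_rot"],s["joint_positions"].round(2))
for r in ctrl.silhouettes(p,"divider_grip")[:2]:
    q=cv2.minAreaRect(np.argwhere(r["region"])[:,::-1].astype(np.float32))
    print(r["confidence"],r["xy"],q);print([atz(p,c,.116).round(3) for c in cv2.boxPoints(q)])
E
```

```text
3.4833 [0.50341427 0.01348004 0.25535369] [ 3.14148088e+00 -1.17118641e-04  1.53637207e+00] [-0.55  0.22  0.6   1.61 -0.13  1.35  0.03]
0.84 [261.4, 171.2] ((262.5, 157.5), (229.0, 17.0), 90.0)
[array([0.505, 0.144, 0.116]), array([0.521, 0.144, 0.116]), array([ 0.516, -0.096,  0.116]), array([ 0.497, -0.095,  0.116])]
```

View pics/w.png

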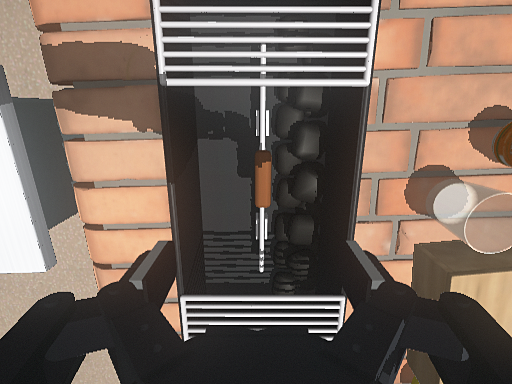

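```bash
python3 - <<'E'
from h import *
import pickle;p=pickle.load(open("w.pkl","rb"))
for u in ((263,151),(262.5,207),(256,179),(271,179)): print("grip",atz(p,u,.116).round(4))
for u in ((166,86),(369,84),(182,295),(346,295)): print("grate",atz(p,u,.149).round(4))
for u in ((263,43),(262,270)): print("plate end",atz(p,u,.07).round(4))
print(np.round(p["extrinsics"],3))
E
```

```text
grip [0.5109 0.0455 0.116 ]
grip [ 0.5087 -0.015   0.116 ]
grip [0.5028 0.0164 0.116 ]
grip [0.5185 0.0158 0.116 ]
grate [0.4304 0.1078 0.149 ]
grate [0.6007 0.1035 0.149 ]
grate [ 0.4205 -0.0989  0.149 ]
grate [ 0.5939 -0.1049  0.149 ]
plate end [0.5149 0.1533 0.07  ]
plate end [ 0.506  -0.1222  0.07  ]
[[ 0.999  0.033  0.01   0.506]
 [-0.034  0.956  0.291  0.087]
 [-0.    -0.291  0.957  0.397]
 [ 0.     0.     0.     1.   ]]
```

servo_tool([
  [[0.22,0.35,2],[0,0,0],1],
  [[0,0.35,2],[0,0,0],1],
  [[0,0,3],[0,0,0],1],
  [[0,0,3],[0,0,0],1],
  [[0,0,2.4],[0,0,0],1],
  [[0,0,2],[0,0,0],1],
  [[0,0,1.5],[0,0,0],1],
  [[0,0,0.5],[0,0,0],1],
])

```text
time: 4.2
position: [0.5084, 0.0154, 0.0887]
tcp_rot: [-3.136, 0.001, 1.535]
force: [0.3, -0.7, -1.2]
opening: 1.0
finger_force: 0.0
```

```bash
python3 - <<'E'
from h import *
p=ctrl.capture("wrist");q=ctrl.capture("scene")
cv2.imwrite("pics/c.png",np.hstack([cv2.resize(p["pixels"][...,::-1],(400,300)),cv2.resize(q["pixels"][110:300,150:380,::-1],(363,300))]))
s=ctrl.get_state();print(s["position"],s["force"])
E
```

```text
[0.50979079 0.01530061 0.09052713] [-1.30063555  0.30987179  0.29531843]
```

View pics/c.png

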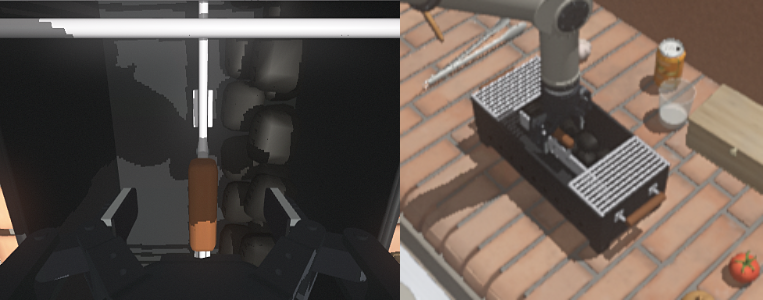

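The wrist view shows the grip at column 203, midway between the pads at 122 and 284. I'm closing now.

servo_tool([
  [[0,0,0],[0,0,0],-1],
  [[0,0,0],[0,0,0],-1],
  [[0,0,0],[0,0,0],-1],
  [[0,0,0],[0,0,0],-1],
  [[0,0,0],[0,0,0],-1],
  [[0,0,0],[0,0,0],-1],
  [[0,0,0],[0,0,0],-1],
  [[0,0,0],[0,0,0],-1],
], newtons=80)

```text
time: 4.97
position: [0.511, 0.0154, 0.092]
tcp_rot: [3.14, -0.0, 1.534]
force: [-1.5, 0.5, 5.5]
opening: 0.195
finger_force: 79.5
```

servo_tool([
  [[0,0,-0.3],[0,0,0],-1],
  [[0,0,-0.6],[0,0,0],-1],
  [[0,0,-0.6],[0,0,0],-1],
  [[0,0,-0.7],[0,0,0],-1],
  [[0,0,-0.7],[0,0,0],-1],
  [[0,0,-0.7],[0,0,0],-1],
  [[0,0,-0.6],[0,0,0],-1],
  [[0,0,-0.3],[0,0,0],-1],
])

```text
time: 5.63
position: [0.5112, 0.0153, 0.1376]
tcp_rot: [3.14, -0.0, 1.534]
force: [-0.0, 0.3, -1.7]
opening: 0.19
finger_force: 78.5
```

```bash
python3 - <<'E'
from h import *
p=ctrl.capture("wrist");q=ctrl.capture("scene")
cv2.imwrite("pics/d.png",np.hstack([cv2.resize(p["pixels"][...,::-1],(400,300)),cv2.resize(q["pixels"][110:300,150:380,::-1],(363,300))]))
s=ctrl.get_state();print(s["time"],s["position"],s["tcp_rot"],s["force"],s["torque"],s["opening"])
E
```

```text
5.7333 [0.51109381 0.01535044 0.13715251] [ 3.13990211e+00 -3.75492456e-04  1.53392544e+00] [-0.30907469 -0.12598062 -1.30662365] [-0.02494184  0.02169184 -0.00267519] 0.19140775144177602
```

View pics/d.png

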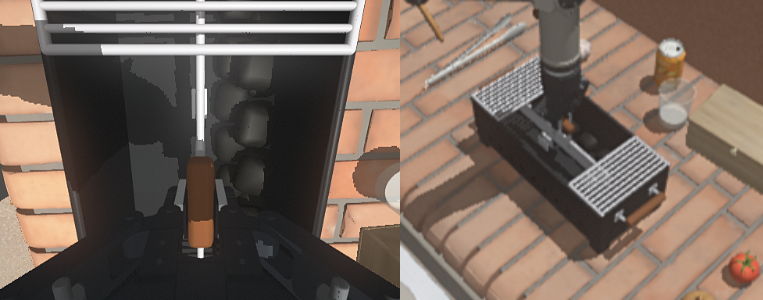

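```bash
cat > rows.py <<'E'
import numpy as np
from plan import clear
W=[(15,151,0),(35,151,0),(50,153,9),(55,158,15),(65,168,21),(67,178,25),(60,185,27),(0,213,28),(-15,223,30),(-15,290,30),(0,288,0)]
N=[3,4,4,4,4,4,8,4,8,12]
def P(w,n):
    out=[np.array(w[0],float)]
    for a,b,k in zip(w,w[1:],n): out+=[np.array(a)+(np.array(b)-np.array(a,float))*i/k for i in range(1,k+1)]
    return out
def tcp(p,r=14.5):
    t=np.radians(p[2]);return p[:2]-r*np.array([np.sin(t),np.cos(t)])
if __name__=="__main__":
    p=P(W,N)
    for i,(a,b) in enumerate(zip(p,p[1:])):
        t=np.radians(a[2]);d=tcp(b)-tcp(a)
        dx=d@[np.cos(t),-np.sin(t)];dz=-d@[np.sin(t),np.cos(t)]
        c=clear(-b[0],b[1],np.radians(b[2]))
        w=tcp(b)
        print(i,b.round(0),"row [%.2f,0,%.2f] rot %.3f"%(dx/10,dz/10,-np.radians(b[2]-a[2])),"clr %.0f"%c,"tcp w y%.3f z%.3f"%(.001+w[0]/1e3,w[1]/1e3))
E
python3 rows.py
```

```text
0 [ 22. 151.   0.] row [0.67,0,0.00] rot -0.000 clr 20 tcp w y0.023 z0.137
1 [ 28. 151.   0.] row [0.67,0,0.00] rot -0.000 clr 20 tcp w y0.029 z0.137
2 [ 35. 151.   0.] row [0.67,0,0.00] rot -0.000 clr 20 tcp w y0.036 z0.137
3 [ 39. 152.   2.] row [0.32,0,-0.05] rot -0.039 clr 18 tcp w y0.039 z0.137
4 [ 42. 152.   4.] row [0.32,0,-0.07] rot -0.039 clr 16 tcp w y0.042 z0.138
5 [ 46. 152.   7.] row [0.31,0,-0.08] rot -0.039 clr 13 tcp w y0.046 z0.138
6 [ 50. 153.   9.] row [0.31,0,-0.09] rot -0.039 clr 12 tcp w y0.049 z0.139
7 [ 51. 154.  10.] row [0.07,0,-0.14] rot -0.026 clr 12 tcp w y0.050 z0.140
8 [ 52. 156.  12.] row [0.06,0,-0.15] rot -0.026 clr 12 tcp w y0.050 z0.141
9 [ 54. 157.  14.] row [0.06,0,-0.15] rot -0.026 clr 11 tcp w y0.051 z0.143
10 [ 55. 158.  15.] row [0.05,0,-0.15] rot -0.026 clr 11 tcp w y0.052 z0.144
11 [ 58. 160.  16.] row [0.14,0,-0.31] rot -0.026 clr 11 tcp w y0.054 z0.147
12 [ 60. 163.  18.] row [0.13,0,-0.31] rot -0.026 clr 11 tcp w y0.057 z0.149
13 [ 62. 166.  20.] row [0.12,0,-0.32] rot -0.026 clr 10 tcp w y0.059 z0.152
14 [ 65. 168.  21.] row [0.11,0,-0.
[... 2451 characters left out ...]
016 z0.276
46 [-10. 289.  20.] row [0.19,0,-0.03] rot 0.044 clr 22 tcp w y-0.014 z0.276
47 [ -9. 289.  18.] row [0.19,0,-0.03] rot 0.044 clr 24 tcp w y-0.012 z0.275
48 [ -8. 289.  15.] row [0.19,0,-0.02] rot 0.044 clr 28 tcp w y-0.010 z0.275
49 [ -6. 289.  12.] row [0.19,0,-0.02] rot 0.044 clr 33 tcp w y-0.008 z0.275
50 [ -5. 289.  10.] row [0.19,0,-0.01] rot 0.044 clr 39 tcp w y-0.007 z0.274
51 [ -4. 288.   8.] row [0.19,0,-0.01] rot 0.044 clr 44 tcp w y-0.005 z0.274
52 [ -2. 288.   5.] row [0.19,0,-0.00] rot 0.044 clr 49 tcp w y-0.003 z0.274
53 [ -1. 288.   2.] row [0.19,0,0.00] rot 0.044 clr 55 tcp w y-0.001 z0.274
54 [  0. 288.   0.] row [0.19,0,0.01] rot 0.044 clr 61 tcp w y0.001 z0.274
```

servo_tool([
  [[0.67,0,0],[0,0,0],-1],
  [[0.67,0,0],[0,0,0],-1],
  [[0.67,0,0],[0,0,0],-1],
  [[0.32,0,-0.05],[0,-0.039,0],-1],
  [[0.32,0,-0.07],[0,-0.039,0],-1],
  [[0.31,0,-0.08],[0,-0.039,0],-1],
  [[0.31,0,-0.09],[0,-0.039,0],-1],
  [[0,0,0],[0,0,0],-1],
])

```text
time: 6.4
position: [0.5115, 0.0533, 0.1375]
tcp_rot: [-3.14, 0.155, 1.541]
force: [0.1, 0.5, -1.6]
opening: 0.191
finger_force: 78.5
```

```bash
python3 - <<'E'
from h import *
for i in range(3): p=ctrl.capture("wrist")
s=ctrl.get_state();print(s["time"],s["position"],s["tcp_rot"],s["force"],s["joint_positions"].round(2))
E
```

```text
6.55 [0.51148481 0.04821656 0.13821521] [-3.1410636   0.15583284  1.5343412 ] [ 0.88739057 -0.74440242 -2.31867915] [-0.69  0.37  0.59  1.75 -0.06  1.11 -0.14]
```

servo_tool([
  [[0.1,0,-0.17],[0,-0.026,0],-1],
  [[0.08,0,-0.17],[0,-0.026,0],-1],
  [[0.06,0,-0.15],[0,-0.026,0],-1],
  [[0.06,0,-0.15],[0,-0.026,0],-1],
  [[0.14,0,-0.31],[0,-0.026,0],-1],
  [[0.13,0,-0.31],[0,-0.026,0],-1],
  [[0.12,0,-0.32],[0,-0.026,0],-1],
  [[0.11,0,-0.32],[0,-0.026,0],-1],
])

```text
time: 7.22
position: [0.5123, 0.0614, 0.155]
tcp_rot: [3.141, 0.366, 1.534]
force: [-0.4, 0.5, -2.0]
opening: 0.192
finger_force: 78.5
```

```bash
python3 - <<'E'
from h import *
p=ctrl.capture("scene");q=ctrl.capture("wrist")
s=ctrl.get_state();print(s["time"],s["position"],s["tcp_rot"],s["force"],s["joint_positions"].round(2))
cv2.imwrite("pics/e.png",np.hstack([cv2.resize(q["pixels"][...,::-1],(400,300)),cv2.resize(p["pixels"][110:300,150:380,::-1],(363,300))]))
E
```

```text
7.3167 [0.51248585 0.06346247 0.15448362] [-3.14153701  0.36414693  1.53800182] [ 0.70074054  0.71911906 -2.43611798] [-0.85  0.44  0.63  1.68  0.1   1.21 -0.33]
```

View pics/e.png

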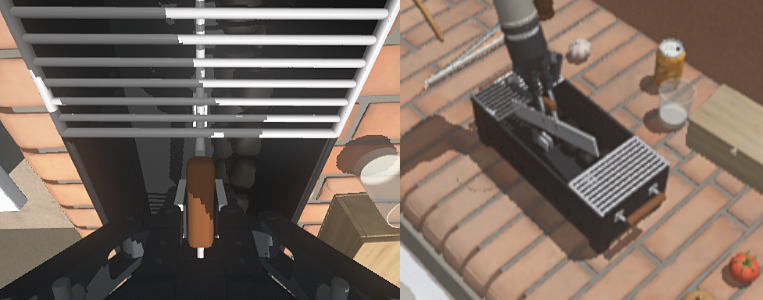

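The scene crop shows the -y end at about (600, 150), risen through the gap short of the near grate. The force is only the plate's weight, so I'm continuing.

servo_tool([
  [[-0.1,0,-0.25],[0,-0.017,0],-1],
  [[-0.1,0,-0.25],[0,-0.017,0],-1],
  [[-0.08,0,-0.25],[0,-0.017,0],-1],
  [[-0.08,0,-0.25],[0,-0.017,0],-1],
  [[-0.25,0,-0.08],[0,-0.009,0],-1],
  [[-0.25,0,-0.08],[0,-0.009,0],-1],
  [[-0.25,0,-0.08],[0,-0.009,0],-1],
  [[-0.25,0,-0.08],[0,-0.009,0],-1],
])

```text
time: 7.98
position: [0.5119, 0.0531, 0.1728]
tcp_rot: [3.142, 0.469, 1.533]
force: [-1.0, 0.4, -1.7]
opening: 0.198
finger_force: 78.5
```

servo_tool([
  [[-0.83,0,0.03],[0,-0.002,0],-1],
  [[-0.83,0,0.03],[0,-0.002,0],-1],
  [[-0.83,0,0.03],[0,-0.002,0],-1],
  [[-0.83,0,0.03],[0,-0.002,0],-1],
  [[-0.83,0,0.04],[0,-0.002,0],-1],
  [[-0.83,0,0.04],[0,-0.002,0],-1],
  [[-0.83,0,0.04],[0,-0.002,0],-1],
  [[-0.83,0,0.04],[0,-0.002,0],-1],
])

```text
time: 8.65
position: [0.5096, -0.0076, 0.2008]
tcp_rot: [3.142, 0.484, 1.533]
force: [0.3, 1.0, -1.6]
opening: 0.197
finger_force: 78.5
```

servo_tool([
  [[-0.46,0,-0.04],[0,-0.009,0],-1],
  [[-0.46,0,-0.04],[0,-0.009,0],-1],
  [[-0.46,0,-0.04],[0,-0.009,0],-1],
  [[-0.46,0,-0.04],[0,-0.009,0],-1],
  [[0,0,0],[0,0,0],-1],
  [[0,0,0],[0,0,0],-1],
])

```text
time: 9.15
position: [0.5092, -0.0217, 0.2105]
tcp_rot: [-3.141, 0.52, 1.534]
force: [-1.0, 0.2, -3.2]
opening: 0.194
finger_force: 78.5
```

```bash
python3 - <<'E'
from h import *
p=ctrl.capture("scene");q=ctrl.capture("wrist")
s=ctrl.get_state();print(s["time"],s["position"],s["tcp_rot"],s["force"],s["joint_positions"].round(2))
cv2.imwrite("pics/f.png",np.hstack([cv2.resize(q["pixels"][...,::-1],(400,300)),cv2.resize(p["pixels"][110:300,150:380,::-1],(363,300))]))
E
```

```text
9.25 [ 0.50912478 -0.02156718  0.21042129] [-3.14130522  0.51981666  1.53467764] [ 0.45803199 -0.33716373 -1.97053425] [-0.86  0.39  0.7   1.67  0.27  1.29 -0.31]
```

View pics/f.png

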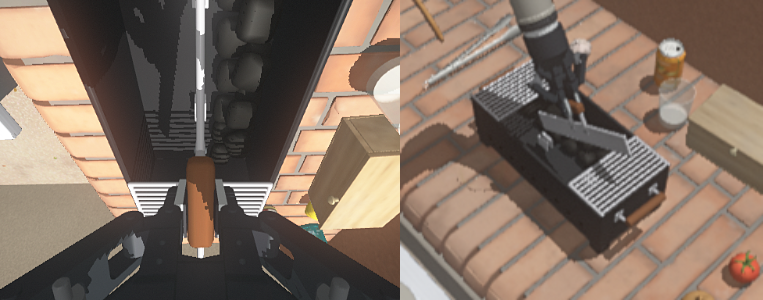

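The plate is tilted about 30° with its -y end above the near grate, at about (630, 145) in the crop, and nothing is touching. Next I raise it and level it.

servo_tool([
  [[-0.42,0,-0.73],[0,0,0],-1],
  [[-0.42,0,-0.73],[0,0,0],-1],
  [[-0.42,0,-0.73],[0,0,0],-1],
  [[-0.42,0,-0.73],[0,0,0],-1],
  [[-0.42,0,-0.73],[0,0,0],-1],
  [[-0.42,0,-0.73],[0,0,0],-1],
  [[-0.42,0,-0.73],[0,0,0],-1],
  [[-0.42,0,-0.73],[0,0,0],-1],
])

```text
time: 9.92
position: [0.5091, -0.0222, 0.279]
tcp_rot: [3.141, 0.52, 1.534]
force: [0.5, 0.5, -2.2]
opening: 0.195
finger_force: 78.5
```

servo_tool([
  [[0.18,0,-0.05],[0,0.043,0],-1],
  [[0.18,0,-0.04],[0,0.043,0],-1],
  [[0.18,0,-0.04],[0,0.043,0],-1],
  [[0.19,0,-0.03],[0,0.043,0],-1],
  [[0.19,0,-0.03],[0,0.043,0],-1],
  [[0.19,0,-0.02],[0,0.043,0],-1],
])

```text
time: 10.42
position: [0.5095, -0.0113, 0.2761]
tcp_rot: [3.141, 0.26, 1.534]
force: [0.0, -0.4, -2.1]
opening: 0.196
finger_force: 78.5
```

servo_tool([
  [[0.19,0,-0.02],[0,0.043,0],-1],
  [[0.19,0,-0.01],[0,0.043,0],-1],
  [[0.19,0,-0.01],[0,0.043,0],-1],
  [[0.19,0,0],[0,0.043,0],-1],
  [[0.19,0,0],[0,0.043,0],-1],
  [[0.19,0,0.01],[0,0.043,0],-1],
  [[0,0,0],[0,0,0],-1],
  [[0,0,0],[0,0,0],-1],
])

```text
time: 11.08
position: [0.5098, -0.0011, 0.2744]
tcp_rot: [-3.142, 0.006, 1.532]
force: [-0.4, 0.1, -2.4]
opening: 0.196
finger_force: 78.5
```

```bash
python3 - <<'E'
from h import *
p=ctrl.capture("scene");q=ctrl.capture("wrist")
s=ctrl.get_state();print(s["time"],s["position"],s["tcp_rot"],s["force"])
for l in ("divider_left","divider_right","divider"):
    for r in ctrl.silhouettes(p,l)[:1]: print(l,r["confidence"],np.array(r["xy"]).round(1))
t=s["position"];y=np.array([-.034*-1,.999,0])
for d in (-.14,.14): print("expect corner",proj(p,t+np.array([0,0,.0145-.078])+d*np.array([.034,.999,0])).round(1),"top",proj(p,t+np.array([0,0,.0145-.036])+d*np.array([.034,.999,0])).round(1))
cv2.imwrite("pics/g.png",np.hstack([cv2.resize(q["pixels"][...,::-1],(400,300)),cv2.resize(p["pixels"][90:290,150:400,::-1],(375,300))]))
E
```

```text
11.1833 [0.50987408 0.00059792 0.27404701] [-3.14119457  0.00487224  1.53499644] [ 0.30956391  0.32975292 -2.24722852]
divider_left 0.88 [258.7 171.5]
divider_right 0.57 [261.6 174.6]
divider 0.75 [257.7 171.7]
expect corner [287.2 203.3] top [287.9 193.9]
expect corner [225.8 151.8] top [225.  142.1]
```

View pics/g.png

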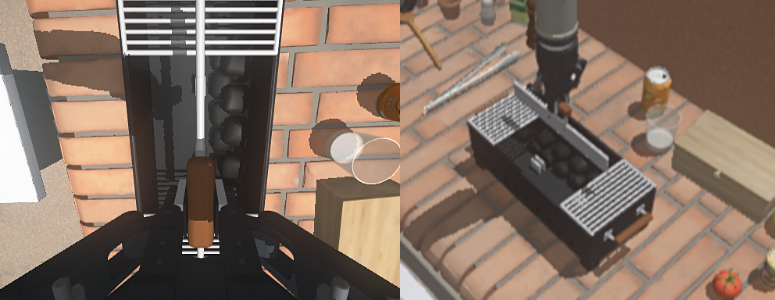

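The plate is level at the expected place: its lower corners show at (606, 168) and (513, 95) in the crop, against (606, 170) and (514, 93) predicted. Its bottom edge is about 6.1 cm above the grates. I'll let it settle, then hand in.

servo_tool([
  [[0,0,0],[0,0.005,0],-1],
  [[0,0,0],[0,0,0],-1],
  [[0,0,0],[0,0,0],-1],
  [[0,0,0],[0,0,0],-1],
  [[0,0,0],[0,0,0],-1],
  [[0,0,0],[0,0,0],-1],
  [[0,0,0],[0,0,0],-1],
  [[0,0,0],[0,0,0],-1],
])

```text
time: 12.0
position: [0.5099, 0.0002, 0.274]
tcp_rot: [3.142, -0.001, 1.534]
force: [-0.5, 0.1, -2.2]
opening: 0.191
finger_force: 78.5
```

```bash
python3 -c "
from h import *
print(ctrl.get_state()['position'],ctrl.finish_job())"
```

```text
the job is handed in; nothing more can be done
[5.09949310e-01 1.53567174e-04 2.74023091e-01] None
```

The divider plate is out of the grill and held still and level, about 6 cm above the grates; I felt no contact on the way, steered clear of the tongs, onion and tomato, and handed the job in at 12 s.

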